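# Tare the bottle on the balance

### The arm

A 7-joint arm with a two-finger parallel gripper is mounted at the origin on a cart in front of the work surface, level with it; the furniture and walls round the work are solid. World frame = base frame: x ahead of the robot, y to its left, z up, the work surface at z = 0. Lengths are in m, angles in degrees, forces in N, time in s.
With the tool pointing down it reaches from about 0.425 to 0.875 m from the base axis. Payload 4.7 kg.
Tool frame: the origin (TCP) lies on the mounting face of the last link; the fingertips stand tcp_to_tips ahead of it and the grasp point (between the pads) lies 164 mm ahead of it (tcp_to_tips is the distance from the TCP to the fingertips, in m); z points along the fingers, y is the line along which they close (so a half turn about z gives the same grasp; the last joint's range is limited). The gripper opens to 87 mm and grips with 3 to 60 N. Pads are 19 mm wide; open, the fingers measure 117 mm over their backs; the gripper's body (75 mm by 190 mm) begins 51 mm behind the grasp point.
Start: joints at [77.298, 18.392, -4.016, 83.108, 1.295, 78.541, -3.26], TCP at [0.152, -0.632, 0.405] pointing down, gripper open.
Joint ranges: [-163.93, 163.93], [-17.29, 119.83], [-79.2, 71.16], [3.27, 140.29], [-89.18, 269.18], [5.43, 117.66], [-154.24, 154.24]. Speed limits (degrees/s): [147.25, 147.25, 180, 180, 180, 180, 180].

### API

Orientations are given as [roll, pitch, yaw] about the fixed x, y, z axes, in that order (R = Rz(yaw) Ry(pitch) Rx(roll)).
In Python, from cell import get_obs, read_camera, sign_off, tcp_to_tips gives the robot as it stands.
- The arm moves only by the tool drive_tool, never from a script. Its argument "rows" is one flat list of numbers, 7 for each row, row after row: the shift along the tool's x, y, z in m, then the turn, a rotation vector about the tool's x, y, z in rad, then the gripper command: -1 is shut, 1 is fully open, values between are in proportion. In form: [tx, ty, tz, rx, ry, rz, fingers, tx, ty, tz, rx, ry, rz, fingers, ...]. A call has 1 to 5 rows; each row shifts and turns the commanded pose from where the row before left it, along the tool's axes as they then stand; what a row does not reach is not made up. A row lasts 1/8 s, in which the tool goes at most 62.5 mm and 10.7 degrees, less where a joint would pass 70% of its speed; a pose out of reach is approached as far as the arm can. A call is refused whole if a number of a shift passes 0.0625 or a number of a turn 0.188, either way. A call with a gripper value outside its range is refused whole. The fingers move at their own pace and stop on an object; "grip_force" is the grip in N (left out, the last holds). Time passes only in rows, so rows that do not move let the fingers close. It gives the time, the measured TCP pose, the force, the opening and the grip force at its end, in the units of the state.
- get_obs(): the state, without advancing time (a new reading comes with each control period).
- read_camera(name): name is "scene" or "side" or "wrist"; returns a dict with "color" (480x640x3 uint8, blue, green, red), "fov_y" (degrees; the focal length in pixels is half the picture's height over the tangent of half this angle, whatever the lens; pixels are square), "cx", "cy" (the principal point, pixels), "k1" (the pictures are not rectified: a ray, as slopes to the right and down, at radius r is drawn at 1 + k1 r^2 times it, then the intrinsics apply), "cam_to_world" (4x4, takes a point from camera to world coordinates); the wrist camera has in their place "mount" (4x4, takes a point from camera to tool coordinates, whose origin is the TCP and whose axes are the flange's). Camera axes: x right, y up, looking along -z (the intrinsics and any distortion apply to the point x, -y, -z); pixel columns grow to the right and rows downward; lengths in m; the calibration is good to about 2 mm. A picture is of the moment at which its call begins: read the wrist's pose just before it. There is no depth.
- sign_off(): hands the job in; it is judged then, once.
The state is a dict: "time_s": time; "qpos": joint angles; "joint_velocities": joint speeds; "effort": joint torques, N m; "tool_pos": TCP position; "tool_rot": TCP orientation; "force": force on the tool from outside, world axes, zero at the start; "wrist_torque": the same for the moment, N m; "grip_width": finger opening in m; "grasp_force": force on a finger pad.
Only numpy, scipy, OpenCV 4.12 (cv2) and the standard library are available. Lean on these libraries where they do the work, as an engineer would, in place of code of your own. Each camera call takes 0.05 s, during which the arm holds its last target. There are 200 camera calls.

### The job

Tare the bottle that stands on the pan of one of the two balances: with the fingertips push the lip on the lid of that balance's draught shield until the lid is fully shut, then lightly press its tare key (the one long bar key, at the right-hand end of the row) right down and let it come up again. Press none of its other keys, and never the tare key while the lid is open. Do not touch the other balance or the bottle, and leave everything else on the bench where it is.

Things in the scene. Friction and masses are not known exactly. Their poses are not given: they have to be found in the camera images.
- balance_a: the balance whose pan carries the bottle: white case 268 mm deep (own x) by 190 mm wide (own y), fixed to the bench; origin on its underside, 140 mm behind its front, mid-width, x to its back, y to its user's left, z up. In front a panel sloping up 10 degrees to the back with a display and one row of four black keys; behind it a clear draught shield, 146 mm wide, from 36 mm before the origin to 128 mm behind it
- balance_a_pan (a point): centre of the pan's top face inside balance_a's draught shield, 64 mm above the bench; the pan is a steel disc 90 mm across. The shield's two grey side rails, beside the lid, reach 174 mm above the bench. Overhead a shelf 485 mm above the bench hangs over all that lies beyond x = 0.69 m: keep the wrist clear of it
- balance_a_lid (a joint): opening of balance_a's clear lid on top of the shield, in m: 0 is fully shut (lid forward, towards the keys, against its stop), 0.075 the rearmost; it starts 0.024 to 0.045 open, slides along the balance's x with about 1 N of friction and stays where it is left
- balance_a_lip (a point): on balance_a's lid, moving with it: middle of the foot of the finger lip's upright rear face, on the lid's flat top, 171 mm above the bench. The grey lip is a wedge along the lid's front edge, 90 mm wide, 12 mm high, upright at the back (balance's +x), sloping to the front: push it forward from behind. Behind it the clear lid, 124 mm wide, is flat for 104 mm
- balance_a_tare (a joint): travel of balance_a's tare key in m: 0 up, 0.004 fully down; a spring key, 1 N to start and 4 N fully down, that comes up by itself
- balance_a_tare_top (a point): centre of the top face of balance_a's tare key: the one long bar key, 46 mm wide by 18 mm deep, at the right-hand end of the row of keys as the user sees it; it stands 7 mm proud of the panel, about 49 mm above the bench, and is pressed down, square to the panel (straight down will do)
- balance_a_key1 (a joint): travel in m (0 up, 0.004 down) of a round key of balance_a, 14 mm across, 121 mm to the left of the tare key's centre; not to be pressed
- balance_a_key2 (a joint): travel in m (0 up, 0.004 down) of a round key of balance_a, 14 mm across, 95 mm to the left of the tare key's centre; not to be pressed
- balance_a_key3 (a joint): travel in m (0 up, 0.004 down) of a round key of balance_a, 14 mm across, 69 mm to the left of the tare key's centre; not to be pressed
- balance_b: the other balance, the same in every way but with the dish on its pan and its lid open by any amount; not to be touched. Origin and axes as balance_a
- bottle: clear reagent bottle with a ribbed cap, 45 mm wide, 82 mm tall, standing on the pan of balance_a inside its draught shield; origin at the centre of its underside
- dish: shallow round lidded dish, 91 mm across, 16 mm tall, on the pan of balance_b; to be left alone; origin at the centre of its underside
- tube: capped plastic tube, 36 mm wide, 114 mm tall, standing between the balances; to be left alone; origin at the centre of its underside
- beaker: clear plastic beaker, 52 mm wide, 62 mm tall, standing between the balances, farther back; to be left alone; origin at the centre of its underside
- marker: marker pen, 134 mm long, 12 mm thick, lying in front of the balances; to be left alone; origin at the centre of its underside
- forceps: steel forceps, 128x13x8 mm, lying in front of the balances; to be left alone; origin at the centre of its underside

How it is judged (in metres and radians):
On the way, in this order (a step that is already met when the one before it is completed fails the run):
1. the lid of the bottle's balance is pushed fully shut (value of joint balance_a_lid below 0.003 m), for 0.2 s.
2. its tare key is pressed down (value of joint balance_a_tare above 0.0025 m and contact force between the fingers and balance_a_tare above 0.5 N), for 0.05 s.
At the end, for the whole second after the job is handed in: The lid of the bottle's balance is within 3 mm of fully shut, its tare key has been pressed (at least 2.5 of its 4 mm) with the lid shut and is up again, and its other keys are up; the bottle stands upright at rest, within 5 mm of where it was, all other loose things within 10 mm (value of joint balance_a_lid below 0.003 m and value of joint each of balance_a_tare, balance_a_key1, balance_a_key2, balance_a_key3 below 0.001 m and distance of bottle from where it was at the start of the episode below 0.005 m and distance of each of dish, tube, beaker, marker, forceps from where it was at the start of the episode below 0.01 m and angle between bottle's own z axis and vertical below 0.1 rad and linear speed of bottle below 0.02 m/s); the robot touches nothing.
It fails at once if the tare key is pressed (over 1.5 mm) while the lid is more than 3 mm open (value of joint balance_a_tare above 0.0015 m and value of joint balance_a_lid above 0.003 m).
It fails at once if another key of that balance is pressed (over 1.5 mm) (value of joint any of balance_a_key1, balance_a_key2, balance_a_key3 above 0.0015 m).
It fails at once if the other balance is touched (contact force between any of the fingers, the arm and balance_b above 0.5 N).
It fails at once if the tare key is pushed with more than 25 N, or the balance with more than 60 N (contact force between the fingers and balance_a_tare above 25 N or contact force between any of the fingers, the arm and balance_a above 60 N).
It fails at once if the bottle is touched, or shifted or lifted by more than 5 mm, or another loose thing shifted or lifted by more than 10 mm (contact force between any of the fingers, the arm and bottle above 0.3 N or distance of bottle from where it was at the start of the episode above 0.005 m or distance of any of dish, tube, beaker, marker, forceps from where it was at the start of the episode above 0.01 m).
It also fails if it takes over 43 s, if anything falls off the work surface, if the arm or the gripper's body presses on something with over 40 N, if the wrist force passes 120 N, or if a joint passes its speed limit or range.

## Working session

There is one attempt and no reset: what is moved stays moved. The work goes in short steps, Python scripts to look and compute and a tool call to move; the robot and the scene stay as the last step left them, time stands still between calls to the robot, and variables do not carry over. Pictures are saved under pics/ and viewed, at most 10 in all, crops included, and the job is handed in when it is done.

Besides the shell and the picture viewer there is one more tool, called after "Emit:" in YAML: its name, and indented under it one key for each argument. drive_tool: Moves the arm, as the interface text tells. Its arguments: {"type":"object","properties":{"rows":{"type":"array","items":{"type":"number"}},"grip_force":{"type":"number"}},"required":["rows"]}

```bash
ls; mkdir -p pics; python3 - <<'E'
from cell import *
import cv2
o=get_obs();print(o,tcp_to_tips if not callable(tcp_to_tips) else tcp_to_tips())
for n in("scene","side"):
    c=read_camera(n);cv2.imwrite(f"pics/{n}0.png",c["color"]);print(n,{k:v for k,v in c.items() if k!="color"})
E
```

```text
pics
{'time_s': 0.0, 'qpos': array([77.29780682, 18.44001392, -4.01588087, 83.17545194,  1.2955694 ,
       78.54166421, -3.26371919]), 'joint_velocities': array([ 0.11902702,  0.02142472,  0.05395238,  0.09865982, -0.00919774,
       -0.15116387,  0.0190358 ]), 'effort': array([ 1.08234184e-03, -4.91284168e+01, -4.03646166e-01, -3.12534642e+01,
       -6.39926735e-02,  4.39780857e-02,  1.84057740e-04]), 'tool_pos': array([ 0.15177104, -0.63181749,  0.4036456 ]), 'tool_rot': array([-1.79888150e+02,  6.28213759e-03,  1.35086872e+01]), 'force': array([-0.00571841,  0.05495723,  0.05530386]), 'wrist_torque': array([0.0424403 , 0.04930612, 0.03349175]), 'grasp_force': 0.0, 'grip_width': 0.0868555222478569} 0.1822
scene {'fov_y': 45.02522818739359, 'cx': 328.7654217102439, 'cy': 239.6669751632334, 'k1': 0.06553314763204317, 'cam_to_world': array([[-5.23091878e-01,  4.93203939e-01, -6.95071767e-01,
        -3.48945790e-01],
       [-8.52276142e-01, -3.03201289e-01,  4.26256210e-01,
         4.68757791e-01],
       [-5.15413686e-04,  8.15364245e-01,  5.78948082e-01,
         8.24708234e-01],
       [ 0.00000000e+00,  0.00000000e+00,  0.00000000e+00,
         1.00000000e+00]])}
side {'fov_y': 57.12863673607818, 'cx': 323.87281394475866, 'cy': 247.3054671970853, 'k1': -0.06444202206320704, 'cam_to_world': array([[ 0.79062281,  0.47441619, -0.38709797,  0.15276793],
       [-0.61223982,  0.60339825, -0.51095299, -0.48527544],
       [-0.00883013,  0.64096788,  0.76751691,  0.82169804],
       [ 0.        ,  0.        ,  0.        ,  1.        ]])}
```

View pics/scene0.png

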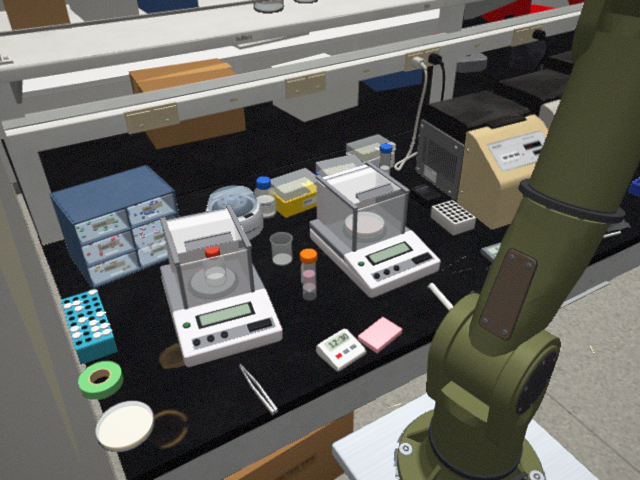

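View pics/side0.png

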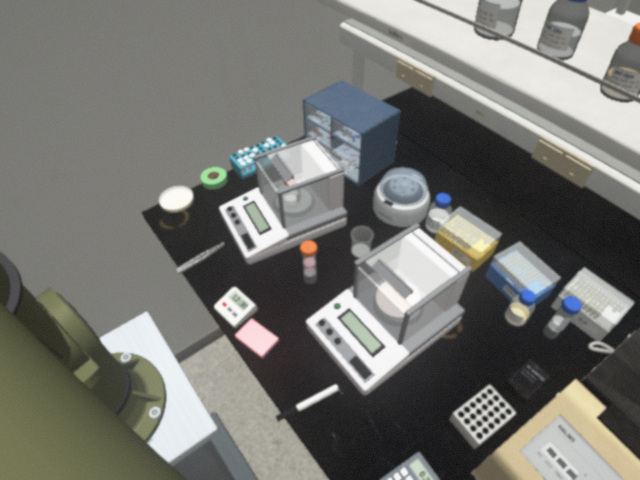

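```bash
python3 - <<'E'
import cv2,numpy as np
a=cv2.imread("pics/scene0.png")[195:370,150:290];b=cv2.imread("pics/side0.png")[130:270,210:355]
f=lambda i:cv2.resize(i,(400,500),interpolation=cv2.INTER_CUBIC)
cv2.imwrite("pics/crop0.png",np.hstack([cv2.resize(a,None,fx=2.85,fy=2.85,interpolation=2)[:495],cv2.resize(b,None,fx=2.7,fy=2.7,interpolation=2)[:, :400] if 0 else np.pad(cv2.resize(b,None,fx=2.7,fy=2.7,interpolation=2),((0,495-378),(0,0),(0,0)))]))
E
```

```text
(no output)
```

View pics/crop0.png

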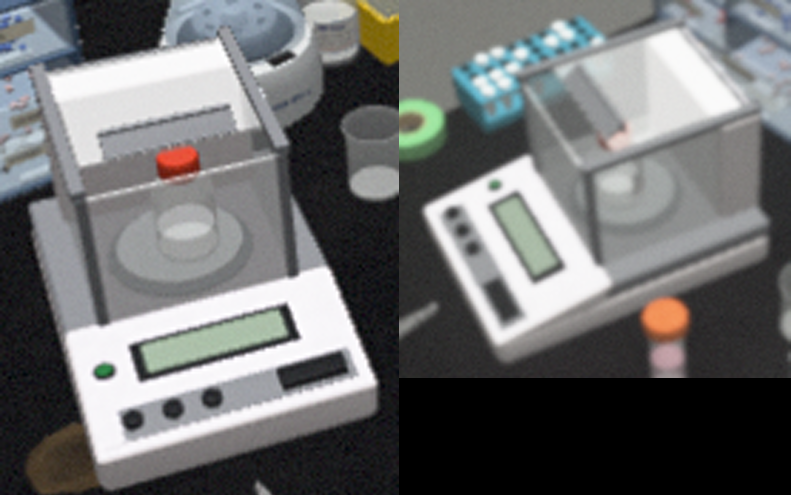

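```bash
cat >h.py <<'E'
import numpy as np,cv2
from cell import *
from scipy.spatial.transform import Rotation as R
def ray(c,px,T=None):
    T=c["cam_to_world"] if T is None else T
    f=240/np.tan(np.radians(c["fov_y"]/2))
    K=np.array([[f,0,c["cx"]],[0,f,c["cy"]],[0,0,1.]])
    p=cv2.undistortPoints(np.array([[px]],float),K,np.array([c["k1"],0,0,0.]))[0,0]
    d=T[:3,:3]@[p[0],-p[1],-1];return T[:3,3],d/np.linalg.norm(d)
def plane(r,z): o,d=r;return o+d*(z-o[2])/d[2]
def tri(r1,r2):
    (o1,d1),(o2,d2)=r1,r2
    s=np.linalg.lstsq(np.c_[d1,-d2],o2-o1,rcond=None)[0]
    a,b=o1+s[0]*d1,o2+s[1]*d2;return (a+b)/2,np.linalg.norm(a-b)
def wristT(o,c):
    T=np.eye(4);T[:3,:3]=R.from_euler("xyz",o["tool_rot"],degrees=True).as_matrix();T[:3,3]=o["tool_pos"];return T@c["mount"]
np.set_printoptions(precision=4,suppress=True)
E
python3 - <<'E'
from h import *
s=read_camera("scene");d=read_camera("side")
A=lambda x,y:ray(s,(150+x/2.85,195+y/2.85)); B=lambda x,y:ray(d,(210+(x-399)/2.7,130+y/2.7))
for n,a,b,z in[("tare",(313,370),(502,302),.049),("k1",(133,419),(453,213),.049),("k3",(212,397),(473,247),.049),("liptopL",(100,135),(580,68),.183),("liptopR",(232,108),(630,125),.183),
 ("railfrontL",(78,190),(527,78),.174),("railfrontR",(281,145),(587,165),.174),("railbackR",(225,32),(757,107),.174),("railbackL",(35,70),(685,25),.174)]:
    print(n,*tri(A(*a),B(*b)),plane(A(*a),z)[:2],plane(B(*b),z)[:2])
w=read_camera("wrist");print(w["mount"],w["fov_y"])
E
```

```text
tare [0.4166 0.1551 0.0437] 0.00030305103671022767 [0.4116 0.1572] [0.4146 0.1506]
k1 [0.4368 0.2749 0.0447] 0.0006863568746110068 [0.432  0.2759] [0.4355 0.271 ]
k3 [0.4281 0.224  0.046 ] 0.0023274447872909335 [0.4236 0.2247] [0.4281 0.2223]
liptopL [0.5629 0.2309 0.1779] 0.0008952361713056748 [0.5565 0.2328] [0.5592 0.2248]
liptopR [0.5519 0.1423 0.1767] 0.0040473056584942315 [0.5399 0.1456] [0.5501 0.1382]
railfrontL [0.5264 0.2606 0.1671] 0.0014070420247171464 [0.5183 0.2628] [0.5218 0.2519]
railfrontR [0.5005 0.1296 0.1717] 0.0033522170443592487 [0.495  0.1308] [0.501  0.1291]
railbackR [0.6541 0.1028 0.1698] 0.0016652489559917307 [0.6463 0.1052] [0.6519 0.0998]
railbackL [0.6809 0.2377 0.1654] 0.0020319455028544597 [0.6693 0.2407] [0.6728 0.2271]
[[-0.0002  0.9574  0.2886  0.0785]
 [ 1.      0.0003 -0.0004  0.001 ]
 [-0.0005  0.2886 -0.9574  0.0192]
 [ 0.      0.      0.      1.    ]] 71.55536761196349
```

Emit:
drive_tool:
  rows: [0,0,-0.006,0,0,-0.187,1,0,0,-0.006,0,0,-0.187,1,0,0,-0.006,0,0,-0.187,1,0,0,-0.006,0,0,-0.187,1,0,0,-0.006,0,0,-0.187,1]

```text
time_s: 0.88
tool_pos: [0.1518, -0.632, 0.4348]
tool_rot: [-180.0, -0.0, 67.4]
force: [0.2, -0.2, 0.3]
grip_width: 0.0872
grasp_force: 0.0
```

Emit:
drive_tool:
  rows: [0,0,0,0,0,-0.187,1,0,0,0,0,0,-0.187,1,0,0,0,0,0,-0.026,1,0,0,0,0,0,0,1]

```text
time_s: 1.38
tool_pos: [0.1518, -0.632, 0.4346]
tool_rot: [-180.0, -0.0, 89.8]
force: [1.0, -0.4, 0.8]
grip_width: 0.0871
grasp_force: 0.0
```

Emit:
drive_tool:
  rows: [0.036,0.05,0,0,0,0,1,0.036,0.05,0,0,0,0,1,0.036,0.05,0,0,0,0,1,0.036,0.05,0,0,0,0,1,0.036,0.05,0,0,0,0,1]

```text
time_s: 2.0
tool_pos: [0.4032, -0.4506, 0.435]
tool_rot: [180.0, 0.0, 89.8]
force: [-0.5, -1.3, -0.1]
grip_width: 0.0868
grasp_force: 0.0
```

Emit:
drive_tool:
  rows: [0.056,0.0265,0,0,0,0,1,0.056,0.0265,0,0,0,0,1,0.056,0.0265,0,0,0,0,1,0.056,0.0265,0,0,0,0,1,0.056,0.0265,0,0,0,0,1]

```text
time_s: 2.62
tool_pos: [0.5348, -0.1702, 0.435]
tool_rot: [180.0, 0.0, 89.8]
force: [-0.3, 0.2, 0.1]
grip_width: 0.0872
grasp_force: 0.0
```

Emit:
drive_tool:
  rows: [0.057,0,0,0,0,0,1,0.057,0,0,0,0,0,1,0.057,0,0,0,0,0,1,0.057,0,0,0,0,0,1,0.057,0,0,0,0,0,1]

```text
time_s: 3.25
tool_pos: [0.534, 0.1147, 0.435]
tool_rot: [179.9, 0.0, 89.8]
force: [0.2, -1.2, 0.6]
grip_width: 0.0871
grasp_force: 0.0
```

Emit:
drive_tool:
  rows: [0.055,0,0,0,0,0,1,0,0,0,0,0,-0.1755,1,0,0,0,0,0,-0.1755,1,0,0,0,0,0,-0.1755,1,0,0,0,0,0,-0.1755,1]

```text
time_s: 3.88
tool_pos: [0.5343, 0.1681, 0.4347]
tool_rot: [-180.0, 0.0, 130.4]
force: [-0.4, -0.3, -0.8]
grip_width: 0.0873
grasp_force: 0.0
```

Emit:
drive_tool:
  rows: [0,0,0,0,0,-0.1755,1,0,0,0,0,0,-0.1755,1,0,0,0,0,0,-0.1755,1,0,0,0,0,0,-0.1755,1,0,0,0,0,0,0,1]

```text
time_s: 4.5
tool_pos: [0.5343, 0.1679, 0.4347]
tool_rot: [-180.0, -0.0, 170.2]
force: [-0.4, -0.7, -0.9]
grip_width: 0.087
grasp_force: 0.0
```

```bash
python3 - <<'E'
from h import *
o=get_obs();c=read_camera("wrist");print(o["tool_pos"],o["tool_rot"],o["qpos"]);np.save("w1.npy",wristT(o,c));cv2.imwrite("pics/w1.png",c["color"])
E
```

```text
[0.5343 0.1679 0.4347] [-179.9973   -0.0102  170.2307] [ 32.274   14.3614 -60.9342  92.012   12.6713  81.1253  50.3606]
```

View pics/w1.png

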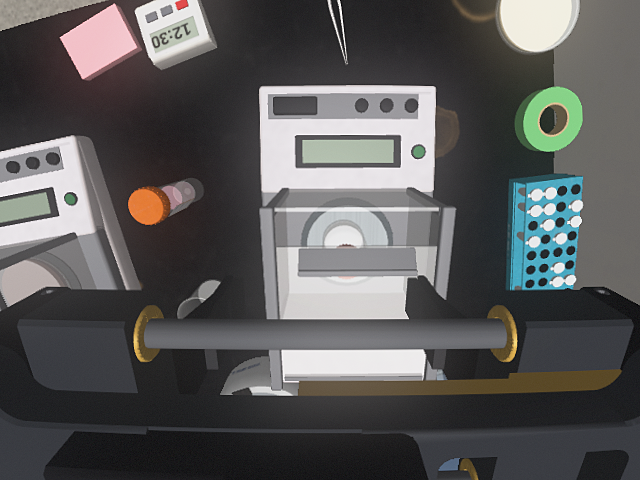

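Emit:
drive_tool:
  rows: [0,-0.06,0,0,0,0,1,0,0,0,0,0,0,1,0,0,0,0,0,0,1]

```text
time_s: 4.92
tool_pos: [0.5244, 0.1086, 0.4349]
tool_rot: [180.0, 0.0, 170.2]
force: [0.1, -0.4, 0.2]
grip_width: 0.0868
grasp_force: 0.0
```

```bash
python3 - <<'E'
from h import *
o=get_obs();c=read_camera("wrist");print(o["tool_pos"],o["tool_rot"],o["qpos"]);np.save("w2.npy",wristT(o,c));cv2.imwrite("pics/w2.png",c["color"])
a=cv2.imread("pics/w1.png")[70:310,245:465];b=c["color"][70:310,245:465]
b=c["color"][70:310,300:540]
cv2.imwrite("pics/cw.png",np.hstack([cv2.resize(a,None,fx=2,fy=2,interpolation=2)[:, :400],cv2.resize(b,None,fx=2,fy=2,interpolation=2)[:,:400]]))
E
```

```text
[0.5244 0.1086 0.4349] [179.9961   0.0247 170.2221] [ 40.9002   9.6356 -60.8607  95.229    8.5428  80.1299  59.1376]
```

View pics/cw.png

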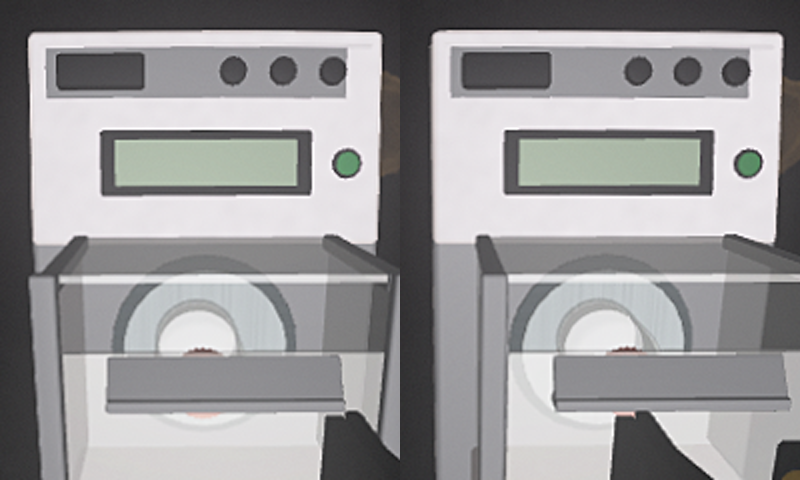

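```bash
python3 - <<'E'
from h import *
c=read_camera("wrist");T1,T2=np.load("w1.npy"),np.load("w2.npy")
P={}
for n,a,b,z in[("tare",(295.25,105.5),(353.25,105),.049),("k1",(411.5,105.5),(468,105.5),.049),("lipL",(298.5,276),(376.5,275),.183),("lipR",(417.5,277),(495,275),.183),("lipfrontL",(299,248),(377,247.5),.171)]:
    r1,r2=ray(c,a,T1),ray(c,b,T2);print(n,*tri(r1,r2),plane(r1,z)[:2],plane(r2,z)[:2]);P[n]=(plane(r1,z)+plane(r2,z))/2
d=P["k1"]-P["tare"];print(np.linalg.norm(d),np.degrees(np.arctan2(-d[0],d[1])));e=P["lipR"]-P["lipL"];print(np.linalg.norm(e),np.degrees(np.arctan2(-e[0],e[1])))
y=d/np.linalg.norm(d);x=np.array([y[1],-y[0],0]);lip=(P["lipL"]+P["lipR"])/2
print("lip",lip,"tare",P["tare"],"lip-tare bal",(lip-P["tare"])@x,(lip-P["tare"])@y)
E
```

```text
tare [0.4159 0.1556 0.0481] 3.8277797238349875e-06 [0.416  0.1557] [0.416  0.1555]
k1 [0.4357 0.2753 0.0451] 0.0003416547174157214 [0.436  0.2743] [0.4356 0.2738]
lipL [0.551 0.143 0.178] 0.00026290038720591804 [0.5491 0.1437] [0.5487 0.1425]
lipR [0.5651 0.2324 0.1827] 0.0007541735521994908 [0.5653 0.2323] [0.5645 0.2322]
lipfrontL [0.5309 0.1468 0.1717] 9.436623040563372e-05 [0.5311 0.1467] [0.5312 0.1469]
0.1200789584556942 -9.50238855488059
0.09052105272609935 -10.170593602086447
lip [0.5569 0.1877 0.183 ] tare [0.416  0.1556 0.049 ] lip-tare bal 0.13366058926087906 0.05490831303023307
```

Emit:
drive_tool:
  rows: [-0.0243,0.0418,0,0,0,0,-1,-0.0243,0.0418,0,0,0,0,-1,0,0,0.02,0,0,0,-1,0,0,0.02,0,0,0,-1,0,0,0,0,0,0,-1]
  grip_force: 5

```text
time_s: 5.65
tool_pos: [0.5854, 0.1819, 0.3925]
tool_rot: [-179.8, -0.2, 170.4]
force: [0.8, -0.5, -0.3]
grip_width: 0.0448
grasp_force: 0.0
```

Emit:
drive_tool:
  rows: [0,0,0.01,0,0,0,-1,0,0,0.01,0,0,0,-1,0,0,0,0,0,0,-1,0,0,0,0,0,0,-1]

```text
time_s: 6.15
tool_pos: [0.5862, 0.1831, 0.375]
tool_rot: [180.0, 0.0, 170.4]
force: [-0.3, 0.0, 0.1]
grip_width: 0.0057
grasp_force: 0.0
```

```bash
python3 - <<'E'
from h import *
o=get_obs();print(o["tool_pos"],o["tool_rot"],o["qpos"],o["force"])
c=read_camera("wrist");s=read_camera("scene")["color"][180:360,140:300]
cv2.imwrite("pics/w3.png",np.hstack([cv2.resize(c["color"][120:420,200:440],(400,500)),cv2.resize(s,(400,450))[:450] if 0 else np.pad(cv2.resize(s,(400,450)),((0,50),(0,0),(0,0)))]))
E
```

```text
[0.5862 0.1831 0.375 ] [179.9968   0.0238 170.4278] [ 25.4222  25.0756 -58.6715  89.3607  21.7489  77.8446  44.9584] [-0.2955  0.0295  0.0671]
```

View pics/w3.png

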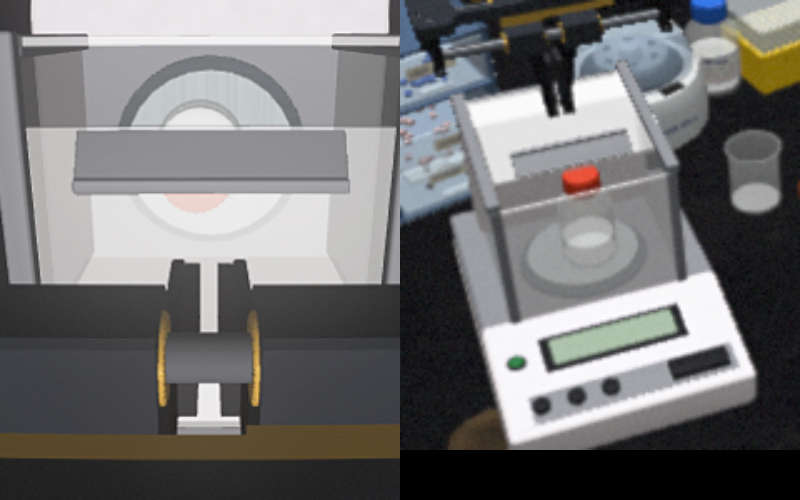

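Emit:
drive_tool:
  rows: [0,0,0.009,0,0,0,-1,0,0,0.0075,0,0,0,-1,0,0,0,0,0,0,-1]

```text
time_s: 6.62
tool_pos: [0.5859, 0.1829, 0.3571]
tool_rot: [-180.0, -0.1, 170.4]
force: [0.1, -0.0, 0.2]
grip_width: 0.0005
grasp_force: 0.0
```

Emit:
drive_tool:
  rows: [0.006,0,0,0,0,0,-1,0.006,0,0,0,0,0,-1,0.006,0,0,0,0,0,-1,0.006,0,0,0,0,0,-1,0.006,0,0,0,0,0,-1]

```text
time_s: 7.25
tool_pos: [0.5564, 0.1883, 0.3585]
tool_rot: [180.0, 0.1, 170.4]
force: [1.5, -0.0, 0.8]
grip_width: 0.0004
grasp_force: 0.6
```

Emit:
drive_tool:
  rows: [0.003,0,0,0,0,0,-1,0.003,0,0,0,0,0,-1,0.003,0,0,0,0,0,-1,0.003,0,0,0,0,0,-1]

```text
time_s: 7.75
tool_pos: [0.5447, 0.1901, 0.3582]
tool_rot: [-180.0, 0.0, 170.4]
force: [0.6, 0.3, 0.3]
grip_width: 0.0004
grasp_force: 0.5
```

Emit:
drive_tool:
  rows: [0.003,0,0,0,0,0,-1,0,0,0,0,0,0,-1]

```text
time_s: 8.0
tool_pos: [0.5414, 0.1907, 0.358]
tool_rot: [-180.0, -0.0, 170.5]
force: [0.2, -0.3, 0.3]
grip_width: 0.0004
grasp_force: 0.0
```

Emit:
drive_tool:
  rows: [0.003,0,0,0,0,0,-1,0.003,0,0,0,0,0,-1]

```text
time_s: 8.25
tool_pos: [0.5378, 0.1907, 0.3583]
tool_rot: [179.9, 0.4, 170.4]
force: [12.9, 0.2, -7.3]
grip_width: 0.0006
grasp_force: 6.3
```

Emit:
drive_tool:
  rows: [0.003,0,0,0,0,0,-1,0.002,0,0,0,0,0,-1]

```text
time_s: 8.5
tool_pos: [0.5359, 0.1904, 0.3586]
tool_rot: [179.7, 0.9, 170.2]
force: [22.9, 1.8, -14.7]
grip_width: 0.0002
grasp_force: 11.3
```

Emit:
drive_tool:
  rows: [0.002,0,0,0,0,0,-1,0.002,0,0,0,0,0,-1]

```text
time_s: 8.75
tool_pos: [0.5343, 0.1901, 0.3588]
tool_rot: [179.6, 1.3, 170.1]
force: [33.7, 2.7, -20.6]
grip_width: 0.0006
grasp_force: 15.8
```

Emit:
drive_tool:
  rows: [-0.006,0,0,0,0,0,-1,-0.012,0,0,0,0,0,-1,-0.012,0,0,0,0,0,-1,0,0,0,0,0,0,-1]

```text
time_s: 9.25
tool_pos: [0.5571, 0.1879, 0.3579]
tool_rot: [180.0, -0.1, 170.4]
force: [-1.1, 0.5, -0.9]
grip_width: 0.0004
grasp_force: 0.0
```

Emit:
drive_tool:
  rows: [0,0,-0.025,0,0,0,-1,0,0,-0.025,0,0,0,-1,0,0,-0.025,0,0,0,-1,0,0,0,0,0,0,-1,0,0,0,0,0,0,-1]

```text
time_s: 9.88
tool_pos: [0.5561, 0.1883, 0.4323]
tool_rot: [-179.9, -0.1, 170.5]
force: [-0.9, 0.8, 0.3]
grip_width: 0.0005
grasp_force: 0.0
```

```bash
python3 - <<'E'
from h import *
o=get_obs();print(o["tool_pos"],o["tool_rot"],o["qpos"],o["force"])
c=read_camera("wrist");np.save("w4.npy",wristT(o,c));cv2.imwrite("pics/w4.png",c["color"])
cv2.imwrite("pics/w4c.png",cv2.resize(c["color"][20:310,220:480],None,fx=2,fy=2,interpolation=2))
E
```

```text
[0.5561 0.1883 0.4323] [-179.9475   -0.0648  170.4729] [ 28.4305  19.513  -61.6396  88.4731  17.2458  82.4116  46.33  ] [-0.9002  0.7543  0.2758]
```

View pics/w4c.png

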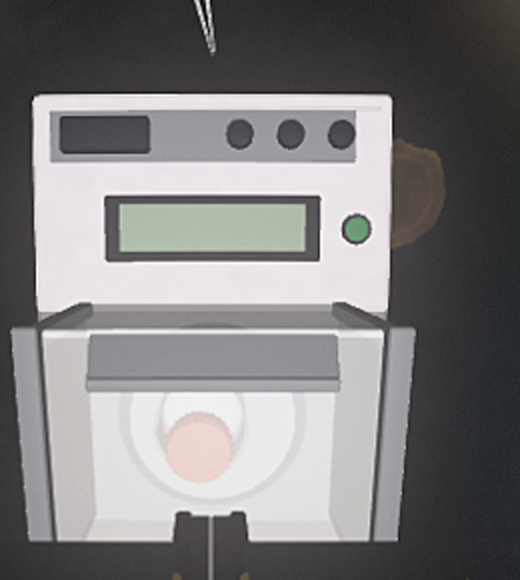

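```bash
python3 - <<'E'
from h import *
s=read_camera("scene");d=read_camera("side");c=read_camera("wrist");T=np.load("w4.npy")
print("tube",*tri(ray(s,(308.5,255)),ray(d,(308.5,247))))
print("tare",plane(ray(c,(272.5,87),T),.049),"lip rear",plane(ray(c,(264,214.5),T),.183),plane(ray(c,(389.5,214.5),T),.183),"railfront",plane(ray(c,(226,184),T),.174),plane(ray(c,(427,184),T),.174))
E
```

```text
tube [0.4849 0.0073 0.1113] 0.002598277532315451
tare [0.4162 0.156  0.049 ] lip rear [0.5198 0.1491 0.183 ] [0.5344 0.2366 0.183 ] railfront [0.495  0.1249 0.174 ] [0.5188 0.2672 0.174 ]
```

Emit:
drive_tool:
  rows: [0.0449,-0.0185,0,0,0,0,-1,0.0449,-0.0185,0,0,0,0,-1,0.0449,-0.0185,0,0,0,0,-1,0,0,0,0,0,0,-1,0,0,0,0,0,0,-1]

```text
time_s: 10.7
tool_pos: [0.4191, 0.1564, 0.4336]
tool_rot: [-179.8, 0.0, 170.4]
force: [0.8, -0.3, -0.1]
grip_width: 0.001
grasp_force: 0.0
```

```bash
python3 -c "
from h import *
o=get_obs();print(o['tool_pos'],o['tool_rot'],o['qpos'],o['force'])"
```

```text
[0.4191 0.1564 0.4336] [-179.8136    0.0134  170.4253] [ 48.7642 -12.5188 -62.872  105.8656 -11.1116  80.1618  68.8149] [ 0.8246 -0.3001 -0.0759]
```

Emit:
drive_tool:
  rows: [0,0,0.045,0,0,0,-1,0,0,0.045,0,0,0,-1,0,0,0.045,0,0,0,-1,0,0,0.03,0,0,0,-1,0,0,0,0,0,0,-1]

```text
time_s: 11.32
tool_pos: [0.418, 0.1565, 0.2659]
tool_rot: [179.7, -0.7, 170.6]
force: [-0.1, 0.4, -0.1]
grip_width: 0.0008
grasp_force: 0.0
```

```bash
python3 -c "
from h import *
o=get_obs();print(o['tool_pos'],o['tool_rot'],o['qpos'],o['force'])
c=read_camera('wrist');s=read_camera('scene')['color'][240:380,150:290]
cv2.imwrite('pics/w5.png',np.hstack([cv2.resize(c['color'],(533,400)),cv2.resize(s,(266,400))]))"
```

```text
[0.418  0.1565 0.2659] [179.7278  -0.6894 170.599 ] [ 47.9633   8.3753 -74.0581 118.2571   8.5777  60.1148  50.3125] [-0.068   0.3856 -0.1308]
```

View pics/w5.png

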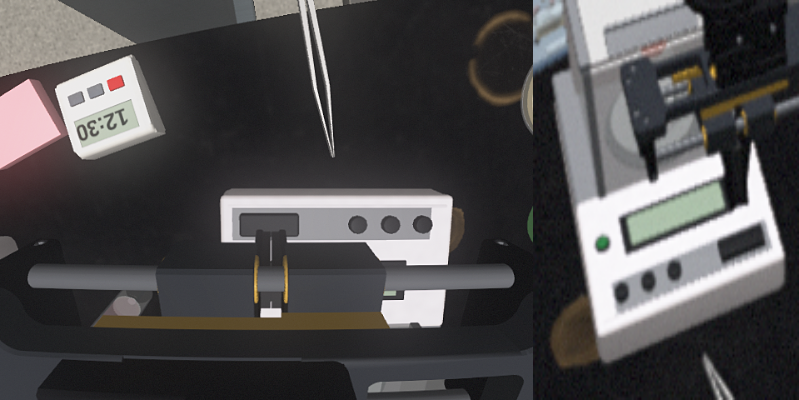

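Emit:
drive_tool:
  rows: [0.001,0,0.008,0,0,0,-1,0.001,0,0.008,0,0,0,-1,0,0,0,0,0,0,-1]

```text
time_s: 11.8
tool_pos: [0.4162, 0.1566, 0.2521]
tool_rot: [-179.8, -0.1, 170.5]
force: [-0.2, -0.1, -0.5]
grip_width: 0.0006
grasp_force: 0.0
```

```bash
python3 -c "
from h import *
o=get_obs();print(o['tool_pos'],o['tool_rot'],o['qpos'],o['force'])"
```

```text
[0.4162 0.1566 0.2521] [-179.8468   -0.1058  170.4879] [ 45.9755   9.7785 -72.8993 119.3481  11.0581  58.4101  47.927 ] [-0.1915 -0.1396 -0.5357]
```

Emit:
drive_tool:
  rows: [0,0,0.007,0,0,0,-1,0,0,0.007,0,0,0,-1,0,0,0,0,0,0,-1]

```text
time_s: 12.18
tool_pos: [0.4162, 0.1566, 0.2378]
tool_rot: [-179.9, -0.2, 170.5]
force: [-0.6, 0.2, 0.8]
grip_width: 0.0004
grasp_force: 0.0
```

Emit:
drive_tool:
  rows: [0,0,0.002,0,0,0,-1,0,0,0.002,0,0,0,-1]

```text
time_s: 12.42
tool_pos: [0.4166, 0.1567, 0.2344]
tool_rot: [-179.9, -0.1, 170.5]
force: [-0.8, 1.1, 0.0]
grip_width: 0.0004
grasp_force: 0.0
```

Emit:
drive_tool:
  rows: [0,0,0.001,0,0,0,-1,0,0,0.001,0,0,0,-1]

```text
time_s: 12.68
tool_pos: [0.4166, 0.1567, 0.2325]
tool_rot: [-179.9, -0.1, 170.5]
force: [-0.5, -0.6, 1.5]
grip_width: 0.0004
grasp_force: 0.7
```

Emit:
drive_tool:
  rows: [0,0,0.001,0,0,0,-1,0,0,0.001,0,0,0,-1]

```text
time_s: 12.92
tool_pos: [0.4168, 0.1566, 0.2306]
tool_rot: [-179.9, -0.1, 170.5]
force: [0.7, -0.7, 3.2]
grip_width: 0.0003
grasp_force: 1.4
```

Emit:
drive_tool:
  rows: [0,0,0.001,0,0,0,-1,0,0,0,0,0,0,-1]

```text
time_s: 13.18
tool_pos: [0.4168, 0.1566, 0.2297]
tool_rot: [-179.9, -0.0, 170.5]
force: [0.8, -0.9, 3.7]
grip_width: 0.0004
grasp_force: 1.8
```

Emit:
drive_tool:
  rows: [0,0,0.001,0,0,0,-1,0,0,0,0,0,0,-1]

```text
time_s: 13.42
tool_pos: [0.417, 0.1566, 0.2289]
tool_rot: [-179.9, -0.0, 170.5]
force: [0.1, -2.2, 6.5]
grip_width: 0.0004
grasp_force: 3.3
```

Emit:
drive_tool:
  rows: [0,0,0.001,0,0,0,-1,0,0,0,0,0,0,-1]

```text
time_s: 13.68
tool_pos: [0.4171, 0.1568, 0.2285]
tool_rot: [-179.9, -0.0, 170.5]
force: [-2.1, -3.4, 13.3]
grip_width: 0.0002
grasp_force: 7.1
```

Emit:
drive_tool:
  rows: [0,0,-0.005,0,0,0,-1,0,0,-0.015,0,0,0,-1,0,0,-0.03,0,0,0,-1,0,0,-0.03,0,0,0,-1,0,0,0,0,0,0,-1]

```text
time_s: 14.3
tool_pos: [0.417, 0.1572, 0.3086]
tool_rot: [-179.8, 0.1, 170.4]
force: [0.6, -0.5, 0.2]
grip_width: 0.0006
grasp_force: 0.0
```

```bash
python3 - <<'E'
from h import *
o=get_obs();print(o["tool_pos"],o["qpos"],o["force"])
c=read_camera("wrist");s=read_camera("scene")["color"][200:440,150:330]
cv2.imwrite("pics/end.png",np.hstack([cv2.resize(c["color"],(500,375)),cv2.resize(s,(281,375))]))
E
```

```text
[0.417  0.1572 0.3086] [ 53.302   -0.9164 -75.4761 115.9092  -0.7411  64.3088  58.5678] [ 0.5653 -0.4803  0.2125]
```

View pics/end.png

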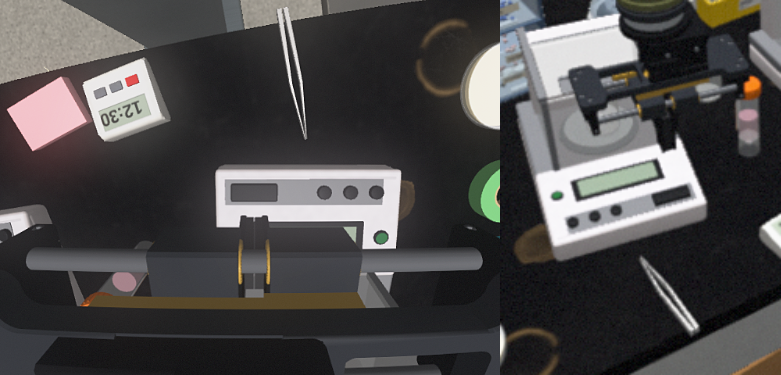

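The picture shows the fingers clear of everything. The tare key is up (wrist view about 254,192), and the tube and forceps are undisturbed. The key bottomed at 13 N, so I'm handing the job in.

```bash
python3 -c "
from cell import *
print(sign_off())"
```

```text
the job is handed in; nothing more can be done
None
```

I pushed the bottle's balance lid to its stop, pressed its tare key fully down (13 N at the bottom), let it come up, and handed the job in at about 14.4 s; the sign-off returned no verdict.

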